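# Put the tack tins back in their tray by size and block the gap

## Task

Stand the four tack tins upright in the narrow wooden tray in one close row along its middle, in order of size: the smallest next to the dark front board with the finger slot, each next one larger, the largest towards the pale back board. Then set the brown wooden block upright on the tray floor, across the tray, in the gap left between the largest tin and the back board. Leave the tape measure where it is.

Things in the scene. Friction and masses are not known exactly. Their poses are not given: they have to be found in the camera images.
- tin_yellow: Smallest screw-top tack tin: upright round steel tin with a paper band and a yellow lid, diameter 36 mm, height 48 mm with the lid (the lid is the top 14 mm, same diameter), about 110 g. Loose, standing on the table. Origin: centre of its underside, z up. Lower edge chamfered 3 mm.
- tin_green: Second smallest screw-top tack tin: upright round steel tin with a paper band and a green lid, diameter 43 mm, height 56 mm with the lid (the lid is the top 14 mm, same diameter), about 180 g. Loose, standing on the table. Origin: centre of its underside, z up. Lower edge chamfered 3 mm.
- tin_blue: Second largest screw-top tack tin: upright round steel tin with a paper band and a blue lid, diameter 50 mm, height 64 mm with the lid (the lid is the top 14 mm, same diameter), about 270 g. Loose, standing on the table. Origin: centre of its underside, z up. Lower edge chamfered 3 mm.
- tin_red: Largest screw-top tack tin: upright round steel tin with a paper band and a red lid, diameter 57 mm, height 72 mm with the lid (the lid is the top 14 mm, same diameter), about 380 g. Loose, standing on the table. Origin: centre of its underside, z up. Lower edge chamfered 3 mm.
- block: Brown wooden packing block standing on the table: 56 mm along its own x, 44 mm along its own y, 55 mm high, about 85 g. Its two long lower edges (those along x) are chamfered 8 mm at 45 degrees, so its foot is only 28 mm wide along y. Origin: centre of its underside, z up. In the tray its 56 mm side goes across the tray (its x along the tray's x, either way round).
- tray: Narrow pale plywood tray, fixed: inside 272 mm long (own y), 74 wide (own x), floor 5 thick, long walls 8 thick, rims 20 above the table. Origin: centre of its underside. Ends: dark front board at +y or -y (varies), pale back board (94 x 12, 26 high) at the other. Tins and block fill 230 of the 272 mm: leave 5 to 8 mm between tins; they may touch and slide.
- tray_front: The tray's front board, fixed: dark brown wood, 94 mm wide (its own x, across the tray), 12 mm thick (its own y), 50 mm high, with a finger slot through it. Origin: centre of its underside, 142 mm from the tray's origin along the tray's y or -y; its inner face is 6 mm nearer the tray's middle.
- tape: Bystander: black tape measure with an orange disc, lying flat, 62 x 62 mm, 34 mm high, among the tins. Origin: centre of its underside. To be left where it is.
Things that resemble listed ones, but are neither listed nor needed, are in the scene too. What is shaped like the tin_red but pink is not meant.

How it is judged:
On the way, in this order (a step that is already met when the one before it is completed fails the run):
1. the four tins stand upright on the tray floor in order of size from the front board, let go (((y of tray_front in the frame of tray above 0 m and y of tin_yellow in the frame of tray between 0.064 and 0.124 m and y of tin_green in the frame of tray between 0.0245 and 0.0845 m and y of tin_blue in the frame of tray between -0.022 and 0.038 m and y of tin_red in the frame of tray between -0.0755 and -0.0155 m) or (y of tray_front in the frame of tray below 0 m and y of tin_yellow in the frame of tray between -0.124 and -0.064 m and y of tin_green in the frame of tray between -0.0845 and -0.0245 m and y of tin_blue in the frame of tray between -0.038 and 0.022 m and y of tin_red in the frame of tray between 0.0155 and 0.0755 m)) and x of tin_yellow in the frame of tray between -0.013 and 0.013 m and height (world z) of tin_yellow between 0.002 and 0.01 m and angle between each of tin_yellow, tin_green, tin_blue, tin_red's own z axis and vertical below 0.12 rad and x of tin_green in the frame of tray between -0.013 and 0.013 m and height (world z) of tin_green between 0.002 and 0.01 m and x of tin_blue in the frame of tray between -0.013 and 0.013 m and height (world z) of tin_blue between 0.002 and 0.01 m and x of tin_red in the frame of tray between -0.013 and 0.013 m and height (world z) of tin_red between 0.002 and 0.01 m and contact force between the fingers and tin_yellow below 0.1 N and contact force between the fingers and tin_green below 0.1 N and contact force between the fingers and tin_blue below 0.1 N and contact force between the fingers and tin_red below 0.1 N), for 0.2 s.
2. the block stands on the tray floor in the gap between the largest tin and the back board (((y of tray_front in the frame of tray above 0 m and y of tin_yellow in the frame of tray between 0.073 and 0.124 m and y of tin_green in the frame of tray between 0.0335 and 0.0845 m and y of tin_blue in the frame of tray between -0.013 and 0.038 m and y of tin_red in the frame of tray between -0.0665 and -0.0155 m and y of block in the frame of tray between -0.117 and -0.066 m) or (y of tray_front in the frame of tray below 0 m and y of tin_yellow in the frame of tray between -0.124 and -0.073 m and y of tin_green in the frame of tray between -0.0845 and -0.0335 m and y of tin_blue in the frame of tray between -0.038 and 0.013 m and y of tin_red in the frame of tray between 0.0155 and 0.0665 m and y of block in the frame of tray between 0.066 and 0.117 m)) and x of tin_yellow in the frame of tray between -0.013 and 0.013 m and height (world z) of tin_yellow between 0.002 and 0.01 m and angle between each of tin_yellow, tin_green, tin_blue, tin_red, block's own z axis and vertical below 0.12 rad and x of tin_green in the frame of tray between -0.013 and 0.013 m and height (world z) of tin_green between 0.002 and 0.01 m and x of tin_blue in the frame of tray between -0.013 and 0.013 m and height (world z) of tin_blue between 0.002 and 0.01 m and x of tin_red in the frame of tray between -0.013 and 0.013 m and height (world z) of tin_red between 0.002 and 0.01 m and x of block in the frame of tray between -0.013 and 0.013 m and height (world z) of block between 0.002 and 0.01 m), for 0.2 s.
At the end, for the whole second after the job is handed in: Yellow, green, blue, red tin, then block, in this order from the front board, stand upright (7 degrees) on the tray floor, centred across it to 13 mm, each within the 42 mm free play of the packed row (plus 3 to 6 mm), the block across the tray (14 degrees); all let go and at rest (all of step 2 and angle between the x axis of block and the x axis of tray, either way round below 0.25 rad and contact force between the fingers and tin_yellow below 0.1 N and contact force between the fingers and tin_green below 0.1 N and contact force between the fingers and tin_blue below 0.1 N and contact force between the fingers and tin_red below 0.1 N and contact force between the fingers and block below 0.1 N and linear speed of each of tin_yellow, tin_green, tin_blue, tin_red, block below 0.02 m/s); the robot touches nothing.
It fails at once if the tape measure was moved by more than 30 mm (distance of tape from where it was at the start of the episode above 0.03 m).
It also fails if it takes over 106 s, if anything falls off the work surface, if the arm or the gripper's body presses on something with over 40 N, if the wrist force passes 120 N, or if a joint passes its speed limit or range.

## Robot

A 7-joint arm with a two-finger parallel gripper is mounted at the origin on the work surface. World frame = base frame: x ahead of the robot, y to its left, z up, the work surface at z = 0. Lengths are in m, angles in rad, forces in N, time in s.
With the tool pointing down it reaches from about 0.4 to 0.85 m from the base axis. Payload 10.4 kg.
Tool frame: the origin (TCP) lies at the very end of the fingers, on their centre line; the grasp point (between the pads) lies 19 mm behind it; z points along the fingers, y is the line along which they close (so a half turn about z gives the same grasp; the last joint's range is limited). The gripper opens to 87 mm and grips with 3 to 60 N. Pads are 19 mm wide; open, the fingers measure 117 mm over their backs; the gripper's body (75 mm by 190 mm) begins 51 mm behind the grasp point.
Start: joints at [1.312, 0.332, -0.065, 1.46, 0.022, 1.35, -0.088], TCP at [0.146, -0.608, 0.223] pointing down, gripper open.
Joint ranges: [-2.6, 2.6], [-0.5, 2.12], [-1.47, 1.34], [0.16, 2.42], [-1.27, 4.41], [0.06, 2.06], [-2.6, 2.6]. Speed limits (rad/s): [2.22, 2.22, 2.79, 2.79, 3.14, 3.14, 3.14].

## Interface

Orientations are given as a unit quaternion [x, y, z, w].
In Python, from bench import * gives the robot as it stands.
- The arm moves only by the tool step_arm, never from a script. Its arguments are lists of equal length, an entry for each row: "delta_pos": the shift along the world's x, y, z in units of 25 mm (1.0 is 25 mm), a list of three; "turn": the turn about the world's z in units of 0.12 rad (1.0 is 0.12 rad). In form: {"delta_pos": [[tx, ty, tz], ...], "turn": [turn, ...]}. A call has 1 to 12 rows; each row shifts and turns the commanded pose from where the row before left it; what a row does not reach is not made up. A row lasts 1/10 s, in which the tool goes at most 50 mm and 8.59 degrees, less where a joint would pass 70% of its speed; a pose out of reach is approached as far as the arm can. A call with a number of a shift or a turn outside -1 to 1 is refused whole. A call with a gripper value outside its range is refused whole. "grip" is the closure, from 0 (fully open) to 1 (shut), set as the call begins (left out, the last holds). The fingers move at their own pace and stop on an object; "newtons" is the grip in N (left out, the last holds). Time passes only in rows, so rows that do not move let the fingers close. It gives the time, the measured TCP pose, the force, the opening and the grip force at its end, in the units of the state.
- read_state(): the state, without advancing time (a new reading comes with each control period).
- camera(name): name is "scene" or "top" or "wrist"; returns a dict with "image" (420x560x3 uint8, red, green, blue), "z_map" (420x560 float32, m along the optical axis (not along the pixel's ray), 0 where there is no reading), "mtx" (3x3 intrinsics, pixels), "view" (4x4, takes a point from world to camera coordinates). Camera axes: x right, y up, looking along -z (the intrinsics and any distortion apply to the point x, -y, -z); pixel columns grow to the right and rows downward; lengths in m; the calibration is good to about 2 mm. The wrist camera is an equidistant fisheye: a pixel r from the principal point sees the ray r / f radians off the axis. A picture is of the moment at which its call begins.
- close_job(): hands the job in; it is judged then, once.
The state is a dict: "time": time; "joint_positions": joint angles; "joint_vel": joint speeds; "joint_torque": joint torques, N m; "ee_pos": TCP position; "eef_rot": TCP orientation; "ft_force": force on the tool from outside, world axes, zero at the start; "torque": the same for the moment, N m; "width": finger opening in m; "grip_force": force on a finger pad.
Only numpy, scipy, OpenCV 4.12 (cv2) and the standard library are available. Lean on these libraries where they do the work, as an engineer would, in place of code of your own. Each camera call takes 0.05 s, during which the arm holds its last target. There are 200 camera calls.

## Working session

There is one attempt and no reset: what is moved stays moved. The work goes in short steps, Python scripts to look and compute and a tool call to move; the robot and the scene stay as the last step left them, time stands still between calls to the robot, and variables do not carry over. Pictures are saved under pics/ and viewed, at most 14 in all, crops included, and the job is handed in when it is done.

Besides the shell and the picture viewer there is one more tool, called after "Emit:" in YAML: its name, and indented under it one key for each argument. step_arm: Moves the arm, as the interface text tells. Shifts and turns lie within -1 to 1; 1 stands for 25 mm of shift or 0.12 rad of turn. Its arguments: {"type":"object","properties":{"delta_pos":{"type":"array"},"turn":{"type":"array"},"grip":{"type":"number"},"newtons":{"type":"number"}},"required":["delta_pos","turn"]}

```bash
mkdir -p pics; ls
cat > h.py <<'E'
from bench import *
import numpy as np, cv2
def cloud(c):
    z=c["z_map"];K=np.array(c["mtx"]);V=np.array(c["view"])
    v,u=np.mgrid[0:z.shape[0],0:z.shape[1]]
    P=np.stack([(u-K[0,2])/K[0,0]*z,-(v-K[1,2])/K[1,1]*z,-z],-1)
    return (P-V[:3,3])@V[:3,:3]
def save(c,n): cv2.imwrite(f"pics/{n}.png",c["image"][:,:,::-1])
E
python3 - <<'E'
from h import *
s=read_state();print(s)
for n in("top","scene"):
    c=camera(n);save(c,n+"0");np.savez(n+"0.npz",**c);print(n,c["mtx"],c["view"])
E
```

```text
pics
{'time': 0.0, 'joint_positions': array([ 1.31240096,  0.33286631, -0.06471114,  1.46096107,  0.02160096,
        1.34990528, -0.08850216]), 'joint_vel': array([-0.00010089, -0.00095326, -0.0012167 ,  0.00086286,  0.00013182,
       -0.00095806,  0.00080062]), 'joint_torque': array([-4.06563968e-04, -6.23252392e+01,  2.43330665e-02, -3.89896524e+01,
       -6.13441039e-02,  3.98346945e-02,  1.37747220e-04]), 'ee_pos': array([ 0.14591655, -0.6073173 ,  0.22174802]), 'eef_rot': array([ 9.93056092e-01,  1.17639606e-01, -1.17427982e-04, -7.12566426e-04]), 'ft_force': array([-1.15547191, -0.64439142,  0.10869011]), 'torque': array([-0.00997514, -0.06710631, -0.06784633]), 'grip_force': 0.0, 'width': 0.08677813225859021}
top [[487.57782622   0.         281.8809997 ]
 [  0.         487.57782622 214.47714814]
 [  0.           0.           1.        ]] [[ 0.01788571 -0.99967252 -0.01830162 -0.00633   ]
 [ 0.99854176  0.01692699  0.05126246 -0.56981975]
 [-0.05093588 -0.0191918   0.99851751 -1.01580572]
 [ 0.          0.          0.          1.        ]]
scene [[383.40075222   0.         283.1710508 ]
 [  0.         383.40075222 205.79470208]
 [  0.           0.           1.        ]] [[-0.73025103  0.68317614 -0.00194776  0.42396379]
 [-0.45658864 -0.48592556  0.74525376  0.22863886]
 [ 0.50819312  0.54511165  0.66677811 -1.33192977]
 [ 0.          0.          0.          1.        ]]
```

View pics/top0.png

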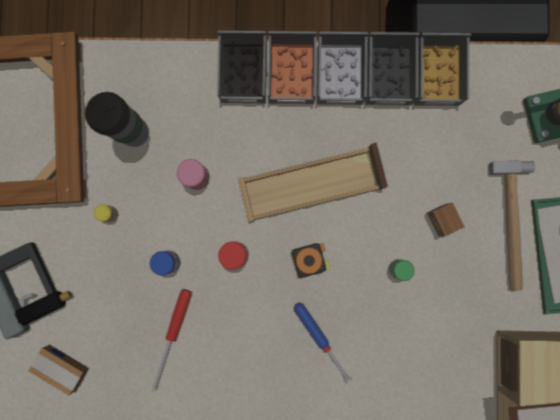

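View pics/scene0.png

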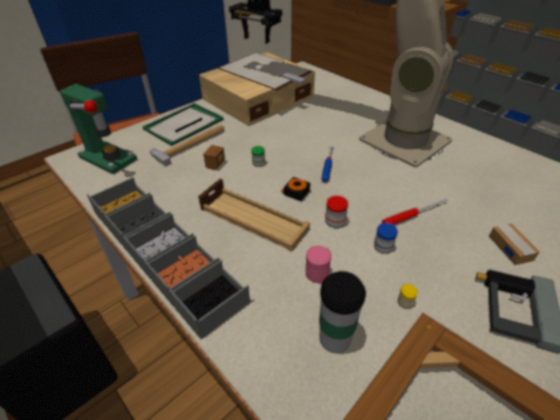

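The top view shows:
- tins: yellow (103,213), blue (163,264), red (232,256), green (402,270)
- block (447,220), tape (310,261), tray (312,183) with its dark front board at (377,166)

Possible mix-ups are the pink tin (192,174), which is not red, the red and blue screwdrivers (177,315) and (312,325), the wooden piece (58,369), which is not the block, and the black bottle (110,115). I choose by lid colour and size, then check.

```bash
cat > m.py <<'E'
from h import *
def tins(c,guess,H):
    P=cloud(c);hsv=cv2.cvtColor(c["image"],cv2.COLOR_RGB2HSV);out={}
    for k,(u,v) in guess.items():
        p=P[v,u];m=(abs(P[...,2]-p[2])<.008)&(np.hypot(*(P[...,:2]-p[:2]).transpose(2,0,1))<.05)&(hsv[...,1]>90)
        m=m.astype(np.uint8);n,l=cv2.connectedComponents(m);m=(l==l[v,u]).astype(np.uint8)
        ct=max(cv2.findContours(m,0,2)[0],key=cv2.contourArea)
        r=cv2.minAreaRect(P[m>0][:,:2].astype(np.float32))
        out[k]=r;print(k,hsv[v,u],"ctr",np.round(r[0],4),"size",np.round(r[1],4),"ang",round(r[2],1),"z",round(float(np.median(P[m>0][:,2])),4),"px",cv2.minEnclosingCircle(ct))
    return out
E
python3 - <<'E'
from m import *
c=dict(np.load("top0.npz"))
tins(c,dict(yellow=(103,213),blue=(163,264),red=(232,256),green=(402,270),pink=(192,174),block=(443,217),tape=(310,261)),0)
P=cloud(c);
# tray: points z 3..30mm in region
reg=np.zeros(P.shape[:2],bool);reg[140:228,232:394]=1
for lo,hi in((.013,.03),(.003,.03),(.035,.06)):
    m=reg&(P[...,2]>lo)&(P[...,2]<hi);m=m.astype(np.uint8)
    n,l,st,_=cv2.connectedComponentsWithStats(m);i=1+np.argmax(st[1:,4])
    r=cv2.minAreaRect(P[l==i][:,:2].astype(np.float32));print(lo,hi,st[i,4],r,np.percentile(P[l==i][:,2],[5,50,95]))
m=reg&(P[...,2]<.02);print("table",np.median(P[300:330,200:290,2]))
for q in [(312,183),(260,195),(360,172),(377,166),(380,175)]: print(q,P[q[1],q[0]])
crop=c["image"][140:290,80:480];cv2.imwrite("pics/crop.png",cv2.resize(crop,None,fx=2,fy=2,interpolation=2)[:,:,::-1])
E
```

```text
yellow [ 28 144 152] ctr [0.566  0.3731] size [0.034  0.0335] ang 71.5 z 0.0483 px ((102.42346954345703, 212.38775634765625), 8.755454063415527)
blue [111 152 126] ctr [0.4654 0.2428] size [0.0444 0.0471] ang 1.0 z 0.0644 px ((161.91175842285156, 262.79412841796875), 12.09010124206543)
red [  2 161 149] ctr [0.4834 0.1014] size [0.0538 0.0541] ang 1.2 z 0.0726 px ((231.88636779785156, 255.34091186523438), 13.960826873779297)
green [ 66 108 125] ctr [ 0.4603 -0.2426] size [0.0368 0.0362] ang 89.7 z 0.0566 px ((402.9444580078125, 269.9444580078125), 9.922310829162598)
pink [169  71 150] ctr [0.777  0.0494] size [1.2941 2.115 ] ang 0.5 z 0.0009 px ((279.5, 209.5), 349.30010986328125)
block [ 13 116  99] ctr [ 0.5649 -0.3315] size [0.0546 0.0433] ang 25.8 z 0.0553 px ((447.5, 218.5), 16.324926376342773)
tape [12 23 56] ctr [0.777  0.0494] size [1.2941 2.115 ] ang 0.5 z 0.0009 px ((279.5, 209.5), 349.30010986328125)
0.013 0.03 1393 ((0.6362752318382263, -0.052018508315086365), (0.09401609003543854, 0.28770676255226135), 14.830718994140625) [0.01637273 0.02080388 0.02771729]
0.003 0.03 5460 ((0.6376162171363831, -0.04874911904335022), (0.09928064048290253, 0.2935212552547455), 14.601993560791016) [0.00355556 0.0065204  0.02395604]
0.035 0.06 325 ((0.6732416152954102, -0.19267696142196655), (0.09362006932497025, 0.012997741810977459), 15.050621032714844) [0.04121419 0.04976263 0.0532738 ]
table 0.00020400776177391101
(312, 183) [ 0.63840465 -0.05926114  0.00824036]
(260, 195) [0.61139648 0.05143853 0.00335421]
(360, 172) [ 0.66411446 -0.16158279  0.00420502]
(377, 166) [ 0.67034727 -0.18950995  0.05106278]
(380, 175) [ 0.65198028 -0.19576829  0.05097456]
```

View pics/crop.png

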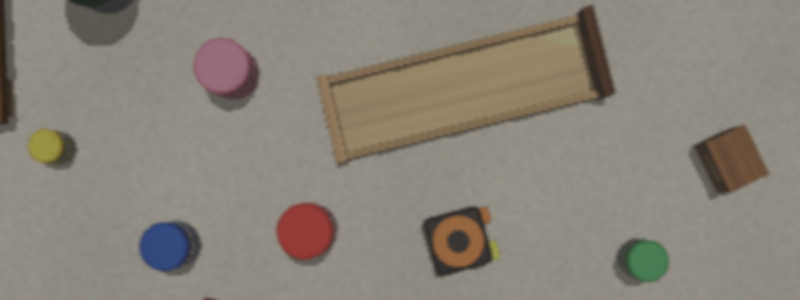

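The crop confirms the choices: the red lid at crop (305,231) against pink at (223,67), green (648,261), the brown block (730,160), and the front board on the right at (595,52). All measured heights match the sizes given. Moving above green now.

Emit:
step_arm:
  delta_pos:
    - [0.84,0.97,-0.14]
    - [0.84,0.97,-0.14]
    - [0.84,0.97,-0.14]
    - [0.84,0.97,-0.14]
    - [0.84,0.97,-0.14]
    - [0.84,0.97,-0.14]
    - [0.84,0.97,-0.14]
    - [0.84,0.97,-0.14]
    - [0.84,0.97,-0.14]
    - [0.84,0.97,-0.14]
    - [0.84,0.97,-0.14]
    - [0.84,0.97,-0.14]
  turn: [0.885,0.885,0.885,0.885,0.885,0.885,0.885,0.885,0.885,0.885,0.885,0.885]
  grip: 0

```text
time: 1.3
ee_pos: [0.3985, -0.3155, 0.1802]
eef_rot: [0.727, 0.687, -0.0, -0.0]
ft_force: [0.7, -0.4, -0.8]
width: 0.0871
grip_force: 0.0
```

Emit:
step_arm:
  delta_pos:
    - [0.84,0.97,-0.14]
    - [0.84,0.97,-0.14]
    - [0.84,0.97,-0.14]
    - [0,0,0]
  turn: [0.885,0.885,0.885,0]

```text
time: 1.7
ee_pos: [0.4633, -0.2395, 0.1696]
eef_rot: [0.606, 0.795, 0.001, -0.0]
ft_force: [0.4, -0.5, -0.9]
width: 0.0871
grip_force: 0.0
```

```bash
cat >> h.py <<'E'
C=np.array([.6369,-.0554]);ang=.2588
ex=np.array([np.cos(ang),np.sin(ang)]);u=np.array([ex[1],-ex[0]])
def yaw(s):
    q=s["eef_rot"];return 2*np.arctan2(q[1],q[0])
def go(s,xy,z,y=1.8296):
    print("t",round(s["time"],2),"tcp",np.round(s["ee_pos"],4),"yaw",round(yaw(s),3),"j",np.round(s["joint_positions"],2),"w",s["width"],"units",np.round((np.r_[xy,z]-s["ee_pos"])/.025,2),"turn",round((y-yaw(s))/.12,2))
def wcloud(c):
    z=c["z_map"];K=np.array(c["mtx"]);V=np.array(c["view"])
    v,uu=np.mgrid[0:z.shape[0],0:z.shape[1]]
    a=(uu-K[0,2])/K[0,0];b=(v-K[1,2])/K[1,1];r=np.hypot(a,b)+1e-9
    k=np.tan(np.minimum(r,1.4))/r
    P=np.stack([a*k*z,-b*k*z,-z],-1)
    return (P-V[:3,3])@V[:3,:3]
def lid(z,hue,xy,tol=.012):
    "lid centre and size seen by wrist cam, by colour and height near xy"
    c=camera("wrist");P=wcloud(c);h=cv2.cvtColor(c["image"],cv2.COLOR_RGB2HSV)
    d=np.abs(h[...,0].astype(int)-hue);d=np.minimum(d,180-d)
    m=(abs(P[...,2]-z)<tol)&(d<14)&(h[...,1]>60)&(np.hypot(P[...,0]-xy[0],P[...,1]-xy[1])<.06)&(c["z_map"]>0)
    r=cv2.minAreaRect(P[m][:,:2].astype(np.float32));print("lid",m.sum(),np.round(r[0],4),np.round(r[1],4),np.round(r[2],1),np.median(P[m][:,2]))
    return c,P,np.array(r[0])
E
python3 - <<'E'
from h import *
s=read_state();go(s,[.4603,-.2426],.022)
c,P,r=lid(.056,66,[.46,-.2426]);save(c,"w1");go(s,r,.022)
E
```

```text
t 1.7 tcp [ 0.4633 -0.2395  0.1696] yaw 1.839 j [ 0.89  0.19 -0.55  1.78  0.1   1.21  0.58] w 0.08705663049160574 units [-0.12 -0.12 -5.9 ] turn -0.07
lid 1703 [ 0.4606 -0.2423] [0.0405 0.0405] 13.3 0.05721638791235672
t 1.7 tcp [ 0.4633 -0.2395  0.1696] yaw 1.839 j [ 0.89  0.19 -0.55  1.78  0.1   1.21  0.58] w 0.08705663049160574 units [-0.11 -0.11 -5.9 ] turn -0.07
```

View pics/w1.png

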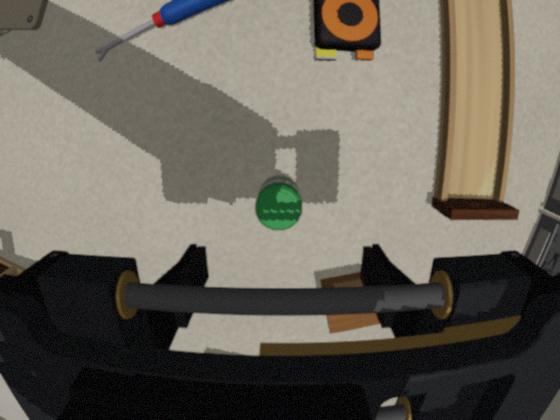

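The green lid sits at (279,206) and its wrist position agrees with the top view to under 1 mm. Descending and gripping.

Emit:
step_arm:
  delta_pos:
    - [-0.11,-0.11,-0.98]
    - [0,0,-0.98]
    - [0,0,-0.98]
    - [0,0,-0.98]
    - [0,0,-0.98]
    - [0,0,-0.96]
    - [0,0,0]
  turn: [-0.07,0,0,0,0,0,0]

```text
time: 2.45
ee_pos: [0.4554, -0.2469, 0.0208]
eef_rot: [0.615, 0.789, -0.001, -0.003]
ft_force: [-0.8, -0.5, -0.2]
width: 0.0869
grip_force: 0.0
```

Emit:
step_arm:
  delta_pos:
    - [0,0,0]
    - [0,0,0]
    - [0,0,0]
    - [0,0,0]
    - [0,0,0]
    - [0,0,0]
  turn: [0,0,0,0,0,0]
  grip: 1
  newtons: 25

```text
time: 3.05
ee_pos: [0.4584, -0.2468, 0.0238]
eef_rot: [0.614, 0.79, -0.0, 0.0]
ft_force: [0.0, -0.0, 0.5]
width: 0.047
grip_force: 0.0
```

Emit:
step_arm:
  delta_pos:
    - [0.09,0.16,0]
    - [0,0,0]
    - [0,0,0]
    - [0,0,0]
  turn: [0.08,0,0,0]

```text
time: 3.45
ee_pos: [0.4609, -0.2425, 0.0237]
eef_rot: [0.61, 0.793, 0.0, 0.0]
ft_force: [1.0, 0.5, 1.6]
width: 0.0417
grip_force: 24.9
```

Run:
```python
from h import *
s=read_state();go(s,C+.0665*u,.027);print(s["grip_force"],s["ft_force"])
for n,y in dict(yellow=.112,green=.0665,blue=.014,red=-.0455,block=-.105).items(): print(n,C+y*u)
```

```text
t 3.45 tcp [ 0.4609 -0.2425  0.0237] yaw 1.83 j [ 0.85  0.36 -0.52  1.92  0.22  0.92  0.48] w 0.04166488347678191 units [7.72 4.91 0.13] turn -0.0
24.934440660872497 [1.01696824 0.46835348 1.63043692]
yellow [ 0.66556312 -0.16367015]
green [ 0.65391873 -0.1196854 ]
blue [ 0.64048289 -0.06893377]
red [ 0.62525561 -0.01141525]
block [0.61002833 0.04610327]
```

Emit:
step_arm:
  delta_pos:
    - [0,0,0.6]
    - [0,0,1]
    - [0,0,1]
    - [0.6,0.4,1]
    - [1,0.63,0]
    - [1,0.63,0]
    - [1,0.63,0]
    - [1,0.63,0]
    - [1,0.63,0]
    - [1,0.63,0]
    - [1,0.63,0]
    - [0.12,0.1,0]
  turn: [0,0,0,0,0,0,0,0,0,0,0,0]

```text
time: 4.65
ee_pos: [0.6553, -0.1164, 0.1141]
eef_rot: [0.608, 0.794, 0.001, -0.0]
ft_force: [-1.2, 0.9, -2.0]
width: 0.0412
grip_force: 25.0
```

Emit:
step_arm:
  delta_pos:
    - [0,0,-0.8]
    - [0,0,-1]
    - [0,0,-0.8]
    - [0,0,-0.4]
    - [0,0,0]
    - [0,0,0]
  turn: [0,0,0,0,0,0]

```text
time: 5.25
ee_pos: [0.6539, -0.1202, 0.0397]
eef_rot: [0.61, 0.792, 0.0, 0.0]
ft_force: [0.3, -0.0, -1.2]
width: 0.0414
grip_force: 25.0
```

Run:
```python
from h import *
s=read_state();go(s,C+.0665*u,.0295);c=camera("wrist");save(c,"w2")
```

```text
t 5.25 tcp [ 0.6539 -0.1202  0.0397] yaw 1.83 j [ 0.5   0.63 -0.54  1.51  0.35  1.1   0.15] w 0.041377567786082474 units [ 0.    0.02 -0.41] turn -0.0
```

View pics/w2.png

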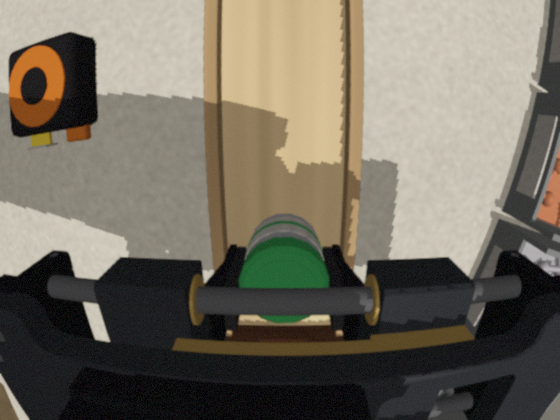

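Green is centred between the tray walls: walls at columns ~215 and ~350, lid centre (284,270). Setting it down.

Emit:
step_arm:
  delta_pos:
    - [0,0,-0.25]
    - [0,0,-0.15]
    - [0,0,0]
    - [0,0,0]
  turn: [0,0,0,0]

```text
time: 5.7
ee_pos: [0.6537, -0.12, 0.0288]
eef_rot: [0.61, 0.793, 0.0, 0.0]
ft_force: [1.0, -0.6, -1.2]
width: 0.0415
grip_force: 25.0
```

Emit:
step_arm:
  delta_pos:
    - [0,0,0]
    - [0,0,0]
    - [0,0,0]
    - [0,0,0]
    - [0,0,1]
    - [0,0,1]
    - [0,0,1]
    - [0,0,1]
    - [0,0,0]
  turn: [0,0,0,0,0,0,0,0,0]
  grip: 0

```text
time: 6.6
ee_pos: [0.6555, -0.1199, 0.1326]
eef_rot: [0.61, 0.793, 0.001, 0.003]
ft_force: [0.6, 0.3, -0.2]
width: 0.0869
grip_force: 0.0
```

Run:
```python
from h import *
c,P,r=lid(.061,66,[.654,-.12]);d=r-C;print("green tray y,x",d@u,d@ex)
s=read_state();go(s,[.566,.3731],.13)
P=cloud(dict(np.load("top0.npz")));m=P[...,2]>.09;m[:,200:]=0;m[200:]=0
q=P[m];print("bottle",q.min(0),q.max(0))
m=(P[...,2]>.02);m[:,90:]=1;print("near yellow x,y of obstacles z>.02", [np.round(p,3) for p in P[150:290:20,60:85:12].reshape(-1,3) if p[2]>.015])
```

```text
lid 2276 [ 0.6545 -0.1168] [0.0404 0.0408] 38.5 0.06215082885685
green tray y,x 0.06388877272579373 0.0012862437439585225
t 6.65 tcp [ 0.6546 -0.1199  0.1305] yaw 1.83 j [ 0.52  0.54 -0.57  1.43  0.3   1.25  0.18] w 0.08681888119898036 units [-3.54 19.72 -0.02] turn -0.0
bottle [ 0.51736107 -0.01617773  0.09007875] [0.78215999 0.36644834 1.04339431]
near yellow x,y of obstacles z>.02 [array([0.694, 0.466, 0.048]), array([0.695, 0.443, 0.044]), array([0.653, 0.467, 0.042]), array([0.653, 0.44 , 0.046]), array([0.611, 0.464, 0.045]), array([0.612, 0.439, 0.044])]
```

Run:
```python
from h import *
P=cloud(dict(np.load("top0.npz")))
q=P[85:150,80:150].reshape(-1,3);q=q[(q[:,2]>.05)&(q[:,2]<.4)];print(q.min(0),q.max(0),np.median(q,0))
```

```text
[0.7036689  0.28648468 0.0502832 ] [0.78215999 0.36644834 0.18576269] [0.73481464 0.31359906 0.17641556]
```

Emit:
step_arm:
  delta_pos:
    - [-0.18,1,0]
    - [-0.18,1,0]
    - [-0.18,1,0]
    - [-0.18,1,0]
    - [-0.18,1,0]
    - [-0.18,1,0]
    - [-0.18,1,0]
    - [-0.18,1,0]
    - [-0.18,1,0]
    - [-0.18,1,0]
    - [-0.18,1,0]
    - [-0.18,1,0]
  turn: [0,0,0,0,0,0,0,0,0,0,0,0]

```text
time: 7.85
ee_pos: [0.5987, 0.1808, 0.1273]
eef_rot: [0.61, 0.793, -0.001, -0.0]
ft_force: [0.8, -0.3, -0.7]
width: 0.0871
grip_force: 0.0
```

Emit:
step_arm:
  delta_pos:
    - [-0.18,1,0]
    - [-0.18,1,0]
    - [-0.18,1,0]
    - [-0.18,1,0]
    - [-0.18,1,0]
    - [-0.18,1,0]
    - [-0.18,1,0]
    - [-0.12,0.72,0]
    - [0,0,0]
    - [0,0,0]
  turn: [0,0,0,0,0,0,0,0,0,0]

```text
time: 8.85
ee_pos: [0.5647, 0.3726, 0.1275]
eef_rot: [0.61, 0.793, -0.001, -0.0]
ft_force: [0.8, -0.7, -0.2]
width: 0.087
grip_force: 0.0
```

Run:
```python
from h import *
c,P,r=lid(.048,28,[.566,.373])
s=read_state();go(s,r,.0235)
```

```text
lid 1614 [0.5792 0.3897] [0.074  0.0354] 47.4 0.04907392594528347
t 8.9 tcp [0.5653 0.3718 0.1277] yaw 1.829 j [-0.18  0.6  -0.68  1.39  0.38  1.28 -0.63] w 0.08703041526936525 units [ 0.56  0.72 -4.17] turn 0.0
```

```bash
sed -i 's|^    r=cv2.minAreaRect(P\[m\].*|    n,l,st,_=cv2.connectedComponentsWithStats(m.astype(np.uint8),connectivity=4);m=l==1+np.argmax(st[1:,4])\n&|' h.py
python3 - <<'E'
from h import *
c,P,r=lid(.048,28,[.566,.373])
s=read_state();go(s,r,.0235)
E
```

```text
lid 1601 [0.5658 0.3755] [0.0351 0.0344] 14.6 0.04907057581719728
t 8.95 tcp [0.5656 0.3715 0.1279] yaw 1.829 j [-0.18  0.6  -0.68  1.39  0.38  1.28 -0.63] w 0.0867880132311774 units [ 0.01  0.16 -4.18] turn 0.01
```

Emit:
step_arm:
  delta_pos:
    - [0,0.11,-0.8]
    - [0,0,-1]
    - [0,0,-1]
    - [0,0,-0.9]
    - [0,0,-0.45]
    - [0,0,0]
  turn: [0,0,0,0,0,0]

```text
time: 9.55
ee_pos: [0.5647, 0.3741, 0.0232]
eef_rot: [0.61, 0.792, -0.001, -0.0]
ft_force: [0.4, 0.2, 0.5]
width: 0.0872
grip_force: 0.0
```

Emit:
step_arm:
  delta_pos:
    - [0,0,0]
    - [0,0,0]
    - [0,0,0]
    - [0,0,0]
    - [0,0,0]
    - [0,0,0]
    - [0,0,0]
    - [0,0,0]
    - [0,0,0]
  turn: [0,0,0,0,0,0,0,0,0]
  grip: 1

```text
time: 10.45
ee_pos: [0.5649, 0.3758, 0.0248]
eef_rot: [0.61, 0.793, -0.0, -0.0]
ft_force: [-1.0, 0.2, 0.6]
width: 0.0349
grip_force: 25.0
```

Run:
```python
from h import *
s=read_state();go(s,C+.112*u,.0297);print(s["grip_force"])
```

```text
t 10.45 tcp [0.5649 0.3758 0.0248] yaw 1.83 j [-0.21  0.7  -0.64  1.47  0.45  1.12 -0.67] w 0.03489284637135721 units [  4.02 -21.58   0.2 ] turn -0.0
24.99994172673695
```

Emit:
step_arm:
  delta_pos:
    - [0,0,0.6]
    - [0,0,1]
    - [0,0,1]
    - [0,0,1]
    - [0.1,-0.58,0.4]
    - [0.186,-1,0]
    - [0.186,-1,0]
    - [0.186,-1,0]
    - [0.186,-1,0]
    - [0.186,-1,0]
    - [0.186,-1,0]
    - [0.186,-1,0]
  turn: [0,0,0,0,0,0,0,0,0,0,0,0]

```text
time: 11.65
ee_pos: [0.6001, 0.1837, 0.1246]
eef_rot: [0.61, 0.792, -0.0, 0.0]
ft_force: [0.3, -0.6, -1.6]
width: 0.0348
grip_force: 25.0
```

Emit:
step_arm:
  delta_pos:
    - [0.186,-1,0]
    - [0.186,-1,0]
    - [0.186,-1,0]
    - [0.186,-1,0]
    - [0.186,-1,0]
    - [0.186,-1,0]
    - [0.186,-1,0]
    - [0.186,-1,0]
    - [0.186,-1,0]
    - [0.186,-1,0]
    - [0.186,-1,0]
    - [0.186,-1,0]
  turn: [0,0,0,0,0,0,0,0,0,0,0,0]

```text
time: 12.85
ee_pos: [0.6552, -0.1161, 0.1247]
eef_rot: [0.61, 0.792, -0.0, -0.0]
ft_force: [-0.6, -0.5, -0.7]
width: 0.0347
grip_force: 25.0
```

Emit:
step_arm:
  delta_pos:
    - [0.186,-1,0]
    - [0.186,-1,0]
    - [0,0,-1]
    - [0,0,-1]
    - [0,0,-0.6]
    - [0,0,0]
    - [0,0,0]
  turn: [0,0,0,0,0,0,0]

```text
time: 13.55
ee_pos: [0.6653, -0.1639, 0.0605]
eef_rot: [0.61, 0.793, 0.0, 0.0]
ft_force: [0.7, -0.3, -1.1]
width: 0.035
grip_force: 25.0
```

Run:
```python
from h import *
s=read_state();go(s,C+.112*u,.0302);print(s["grip_force"])
```

```text
t 13.55 tcp [ 0.6653 -0.1639  0.0605] yaw 1.83 j [ 0.55  0.65 -0.54  1.43  0.34  1.16  0.22] w 0.034971988899589496 units [ 0.01  0.01 -1.21] turn -0.0
25.00005667183146
```

Emit:
step_arm:
  delta_pos:
    - [0,0,-0.6]
    - [0,0,-0.4]
    - [0,0,-0.2]
    - [0,0,0]
    - [0,0,0]
  turn: [0,0,0,0,0]

```text
time: 14.05
ee_pos: [0.6652, -0.1637, 0.0297]
eef_rot: [0.61, 0.793, 0.0, 0.0]
ft_force: [0.4, 0.3, -0.9]
width: 0.0349
grip_force: 25.0
```

Emit:
step_arm:
  delta_pos:
    - [0,0,0]
    - [0,0,0]
    - [0,0,0]
    - [0,0,0]
    - [0,0,1]
    - [0,0,1]
    - [0,0,1]
    - [0,0,1]
    - [0,0,0]
    - [0,0,0]
  turn: [0,0,0,0,0,0,0,0,0,0]
  grip: 0

```text
time: 15.05
ee_pos: [0.6654, -0.1638, 0.1301]
eef_rot: [0.61, 0.793, 0.0, 0.0]
ft_force: [0.0, -0.1, -1.6]
width: 0.0868
grip_force: 0.0
```

Run:
```python
from h import *
for z,h,y in((.053,28,.112),(.061,66,.0665)):
    c,P,r=lid(z,h,C+y*u,.006);d=r-C;print("tray y,x",d@u,d@ex)
save(c,"w3")
s=read_state();go(s,[.4654,.2428],.13)
```

```text
lid 1517 [ 0.6661 -0.1636] [0.0347 0.0345] 17.2 0.05413177241996223
tray y,x 0.11210140019805093 0.0005519886825217563
lid 2583 [ 0.6546 -0.1172] [0.0405 0.0415] 14.9 0.062177269171436504
tray y,x 0.06429732666017 0.001277045467274232
t 15.15 tcp [ 0.6646 -0.1637  0.1287] yaw 1.83 j [ 0.55  0.58 -0.55  1.37  0.31  1.27  0.24] w 0.08752451493201932 units [-7.97 16.26  0.05] turn -0.0
```

View pics/w3.png

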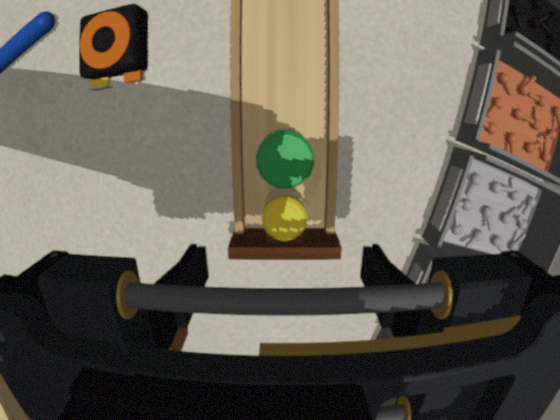

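Yellow (285,218) and green (285,159) stand centred in the tray, with yellow next to the dark front board. Next is blue.

Emit:
step_arm:
  delta_pos:
    - [-0.47,0.96,0]
    - [-0.47,0.96,0]
    - [-0.47,0.96,0]
    - [-0.47,0.96,0]
    - [-0.47,0.96,0]
    - [-0.47,0.96,0]
    - [-0.47,0.96,0]
    - [-0.47,0.96,0]
    - [-0.47,0.96,0]
    - [-0.47,0.96,0]
    - [-0.47,0.96,0]
    - [-0.47,0.96,0]
  turn: [0,0,0,0,0,0,0,0,0,0,0,0]

```text
time: 16.35
ee_pos: [0.523, 0.1249, 0.1288]
eef_rot: [0.61, 0.793, -0.001, -0.001]
ft_force: [-0.6, 0.2, 0.4]
width: 0.087
grip_force: 0.0
```

Emit:
step_arm:
  delta_pos:
    - [-0.47,0.96,0]
    - [-0.47,0.96,0]
    - [-0.47,0.96,0]
    - [-0.47,0.96,0]
    - [-0.47,0.9,0]
    - [0,0,0]
    - [0,0,0]
    - [0,0,0]
  turn: [0,0,0,0,0,0,0,0]

```text
time: 17.15
ee_pos: [0.4658, 0.2416, 0.1293]
eef_rot: [0.61, 0.792, -0.0, -0.0]
ft_force: [0.0, -0.0, -0.2]
width: 0.0871
grip_force: 0.0
```

Run:
```python
from h import *
c,P,r=lid(.064,111,[.4654,.2428])
s=read_state();go(s,r,.024)
```

```text
lid 3284 [0.4661 0.2455] [0.048  0.0488] 15.9 0.06520016461502504
t 17.2 tcp [0.4659 0.2415 0.1294] yaw 1.828 j [ 0.14  0.28 -0.8   1.81  0.22  1.14 -0.48] w 0.0872849381628526 units [ 0.01  0.16 -4.21] turn 0.01
```

Emit:
step_arm:
  delta_pos:
    - [0,0.12,-0.8]
    - [0,0,-1]
    - [0,0,-1]
    - [0,0,-0.9]
    - [0,0,-0.5]
    - [0,0,0]
  turn: [0,0,0,0,0,0]

```text
time: 17.8
ee_pos: [0.4648, 0.2447, 0.0234]
eef_rot: [0.61, 0.792, -0.001, -0.001]
ft_force: [-0.1, 0.5, -0.3]
width: 0.0868
grip_force: 0.0
```

Emit:
step_arm:
  delta_pos:
    - [0,0,0]
    - [0,0,0]
    - [0,0,0]
    - [0,0,0]
    - [0,0,0]
    - [0,0,0]
    - [0,0,0]
  turn: [0,0,0,0,0,0,0]
  grip: 1
  newtons: 30

```text
time: 18.5
ee_pos: [0.4654, 0.2458, 0.025]
eef_rot: [0.61, 0.793, -0.0, 0.0]
ft_force: [-1.7, -1.9, 3.8]
width: 0.0484
grip_force: 30.0
```

Run:
```python
from h import *
s=read_state();go(s,C+.012*u,.0297);print(s["grip_force"])
```

```text
t 18.5 tcp [0.4654 0.2458 0.025 ] yaw 1.83 j [ 0.07  0.43 -0.74  1.89  0.35  0.96 -0.58] w 0.04843755941084163 units [  6.98 -12.51   0.19] turn -0.0
29.950201009050943
```

Emit:
step_arm:
  delta_pos:
    - [0,0,0.6]
    - [0,0,1]
    - [0,0,1]
    - [0,0,1]
    - [0,0,0.4]
    - [0.54,-0.96,0]
    - [0.54,-0.96,0]
    - [0.54,-0.96,0]
    - [0.54,-0.96,0]
    - [0.54,-0.96,0]
    - [0.54,-0.96,0]
    - [0.54,-0.96,0]
  turn: [0,0,0,0,0,0,0,0,0,0,0,0]

```text
time: 19.7
ee_pos: [0.56, 0.0766, 0.1244]
eef_rot: [0.61, 0.793, -0.0, -0.0]
ft_force: [0.1, 0.3, -3.1]
width: 0.0483
grip_force: 29.9
```

Emit:
step_arm:
  delta_pos:
    - [0.54,-0.96,0]
    - [0.54,-0.96,0]
    - [0.54,-0.96,0]
    - [0.54,-0.96,0]
    - [0.54,-0.96,0]
    - [0.5,-0.99,0]
    - [0,0,-0.8]
    - [0,0,-1]
    - [0,0,-0.8]
    - [0,0,0]
    - [0,0,0]
  turn: [0,0,0,0,0,0,0,0,0,0,0]

```text
time: 20.8
ee_pos: [0.6397, -0.0668, 0.0599]
eef_rot: [0.61, 0.793, -0.0, -0.0]
ft_force: [0.5, -0.0, -2.9]
width: 0.0487
grip_force: 29.9
```

Run:
```python
from h import *
s=read_state();go(s,C+.012*u,.0303);print(s["grip_force"])
```

```text
t 20.8 tcp [ 0.6397 -0.0668  0.0599] yaw 1.83 j [ 0.47  0.57 -0.58  1.56  0.34  1.11  0.07] w 0.048690971350959865 units [ 0.01 -0.01 -1.18] turn -0.0
29.88218253100058
```

Emit:
step_arm:
  delta_pos:
    - [0,0,-0.6]
    - [0,0,-0.4]
    - [0,0,-0.18]
    - [0,0,0]
    - [0,0,0]
  turn: [0,0,0,0,0]

```text
time: 21.3
ee_pos: [0.64, -0.0669, 0.0302]
eef_rot: [0.61, 0.793, 0.0, 0.0]
ft_force: [-0.2, -0.5, -3.2]
width: 0.0486
grip_force: 30.1
```

Emit:
step_arm:
  delta_pos:
    - [0,0,0]
    - [0,0,0]
    - [0,0,0]
    - [0,0,0]
    - [0,0,1]
    - [0,0,1]
    - [0,0,1]
    - [0,0,1]
    - [0,0,0]
    - [0,0,0]
  turn: [0,0,0,0,0,0,0,0,0,0]
  grip: 0

```text
time: 22.3
ee_pos: [0.6402, -0.067, 0.1307]
eef_rot: [0.61, 0.793, 0.0, 0.001]
ft_force: [-1.2, 1.1, -1.1]
width: 0.0866
grip_force: 0.0
```

Run:
```python
from h import *
c,P,r=lid(.069,111,C+.012*u,.006);d=r-C;print("tray y,x",d@u,d@ex)
s=read_state();go(s,[.4834,.1014],.13)
```

```text
lid 3234 [ 0.6417 -0.0675] [0.0475 0.0491] 12.9 0.07018681551577276
tray y,x 0.012898807091760748 0.0015985658517434274
t 22.35 tcp [ 0.6396 -0.0671  0.1297] yaw 1.83 j [ 0.48  0.51 -0.61  1.5   0.3   1.23  0.09] w 0.08697706330893244 units [-6.25  6.74  0.01] turn -0.0
```

Emit:
step_arm:
  delta_pos:
    - [-0.89,0.96,0]
    - [-0.89,0.96,0]
    - [-0.89,0.96,0]
    - [-0.89,0.96,0]
    - [-0.89,0.96,0]
    - [-0.89,0.96,0]
    - [-0.89,0.98,0]
    - [0,0,0]
    - [0,0,0]
    - [0,0,0]
  turn: [0,0,0,0,0,0,0,0,0,0]

```text
time: 23.35
ee_pos: [0.4845, 0.1005, 0.1298]
eef_rot: [0.61, 0.792, -0.0, -0.0]
ft_force: [-0.9, -0.7, 0.7]
width: 0.0871
grip_force: 0.0
```

Run:
```python
from h import *
c,P,r=lid(.072,2,[.4834,.1014])
s=read_state();go(s,r,.024)
```

```text
lid 4533 [0.4848 0.1022] [0.0557 0.0559] 76.5 0.07317780990566052
t 23.4 tcp [0.4846 0.1005 0.1299] yaw 1.828 j [ 0.4   0.2  -0.76  1.88  0.15  1.12 -0.16] w 0.08712563023243061 units [ 0.01  0.07 -4.23] turn 0.01
```

Emit:
step_arm:
  delta_pos:
    - [0,0.06,-0.8]
    - [0,0,-1]
    - [0,0,-1]
    - [0,0,-0.9]
    - [0,0,-0.5]
    - [0,0,0]
  turn: [0,0,0,0,0,0]

```text
time: 24.0
ee_pos: [0.4834, 0.1024, 0.0238]
eef_rot: [0.61, 0.792, -0.001, -0.001]
ft_force: [-0.9, -0.2, -0.1]
width: 0.0869
grip_force: 0.0
```

Emit:
step_arm:
  delta_pos:
    - [0,0,0]
    - [0,0,0]
    - [0,0,0]
    - [0,0,0]
    - [0,0,0]
    - [0,0,0]
    - [0,0,0]
  turn: [0,0,0,0,0,0,0]
  grip: 1
  newtons: 38

```text
time: 24.7
ee_pos: [0.4841, 0.1029, 0.0257]
eef_rot: [0.61, 0.793, -0.0, 0.0]
ft_force: [-2.3, -0.9, 6.2]
width: 0.0555
grip_force: 38.0
```

Run:
```python
from h import *
s=read_state();go(s,C-.0465*u,.0297);print(s["grip_force"])
```

```text
t 24.7 tcp [0.4841 0.1029 0.0257] yaw 1.83 j [ 0.33  0.35 -0.71  1.97  0.29  0.92 -0.27] w 0.055529500035308745 units [ 5.63 -4.53  0.16] turn -0.0
37.9825311008608
```

Emit:
step_arm:
  delta_pos:
    - [0,0,0.6]
    - [0,0,1]
    - [0,0,1]
    - [0,0,1]
    - [0,0,0.4]
    - [0.94,-0.755,0]
    - [0.94,-0.755,0]
    - [0.94,-0.755,0]
    - [0.94,-0.755,0]
    - [0.94,-0.755,0]
    - [0.94,-0.755,0]
    - [0,0,0]
  turn: [0,0,0,0,0,0,0,0,0,0,0,0]

```text
time: 25.9
ee_pos: [0.6269, -0.0144, 0.1241]
eef_rot: [0.612, 0.791, -0.0, 0.0]
ft_force: [0.1, -0.3, -4.1]
width: 0.0555
grip_force: 38.0
```

Emit:
step_arm:
  delta_pos:
    - [0,0,-0.8]
    - [0,0,-1]
    - [0,0,-0.8]
    - [0,0,0]
    - [0,0,0]
  turn: [0,0,0,0,0]

```text
time: 26.4
ee_pos: [0.6249, -0.0099, 0.0605]
eef_rot: [0.61, 0.793, -0.0, -0.0]
ft_force: [0.2, 0.5, -2.7]
width: 0.0559
grip_force: 38.0
```

Run:
```python
from h import *
s=read_state();go(s,C-.0465*u,.0309);print(s["grip_force"])
```

```text
t 26.4 tcp [ 0.6249 -0.0099  0.0605] yaw 1.83 j [ 0.41  0.55 -0.62  1.61  0.34  1.1  -0.03] w 0.055920658655182635 units [ 0.   -0.02 -1.18] turn -0.01
37.976900859503075
```

Emit:
step_arm:
  delta_pos:
    - [0,0,-0.6]
    - [0,0,-0.4]
    - [0,0,-0.18]
    - [0,0,0]
    - [0,0,0]
  turn: [0,0,0,0,0]

```text
time: 26.9
ee_pos: [0.6252, -0.0102, 0.0307]
eef_rot: [0.61, 0.793, 0.0, 0.0]
ft_force: [-0.2, 0.1, -3.4]
width: 0.056
grip_force: 38.0
```

Emit:
step_arm:
  delta_pos:
    - [0,0,0]
    - [0,0,0]
    - [0,0,0]
    - [0,0,0]
    - [0,0,1]
    - [0,0,1]
    - [0,0,1]
    - [0,0,1]
    - [0,0,0]
    - [0,0,0]
  turn: [0,0,0,0,0,0,0,0,0,0]
  grip: 0

```text
time: 27.9
ee_pos: [0.6254, -0.0103, 0.1312]
eef_rot: [0.61, 0.793, 0.0, 0.001]
ft_force: [0.0, 0.5, -1.3]
width: 0.0872
grip_force: 0.0
```

Run:
```python
from h import *
for z,h,y in((.053,28,.112),(.061,66,.0665),(.069,111,.012),(.077,2,-.0465)):
    c,P,r=lid(z,h,C+y*u,.006);d=r-C;print("tray y,x",d@u,d@ex)
s=read_state();go(s,[.5649,-.3315],.13,2.021)
c=camera("top");save(c,"top1")
```

```text
lid 5 [ 0.6724 -0.1061] [0.0001 0.0026] 16.0 0.05167469117622569
tray y,x 0.05806306057404926 0.021355087574190284
lid 992 [ 0.6525 -0.1097] [0.04   0.0268] 16.1 0.062074909837909545
tray y,x 0.05648530283287404 0.001146145138944292
lid 1027 [ 0.6375 -0.0519] [0.0454 0.018 ] 14.6 0.06987797752097095
tray y,x -0.0032119963409806595 0.0014949766788401346
lid 4586 [ 0.6266 -0.0105] [0.0558 0.0559] 60.9 0.07819815967239435
tray y,x -0.046003529423651754 0.0015208300732541154
t 28.1 tcp [ 0.6246 -0.0103  0.1297] yaw 1.83 j [ 0.43  0.48 -0.64  1.55  0.3   1.22 -0.  ] w 0.087084654321836 units [-2.390e+00 -1.285e+01  1.000e-02] turn 1.59
```

Emit:
step_arm:
  delta_pos:
    - [-0.185,-0.99,0]
    - [-0.185,-0.99,0]
    - [-0.185,-0.99,0]
    - [-0.185,-0.99,0]
    - [-0.185,-0.99,0]
    - [-0.185,-0.99,0]
    - [-0.185,-0.99,0]
    - [-0.185,-0.99,0]
    - [-0.185,-0.99,0]
    - [-0.185,-0.99,0]
    - [-0.185,-0.99,0]
    - [-0.185,-0.99,0]
  turn: [0.13,0.13,0.13,0.13,0.13,0.13,0.13,0.13,0.13,0.13,0.13,0.13]

```text
time: 29.35
ee_pos: [0.5692, -0.3081, 0.1302]
eef_rot: [0.533, 0.846, 0.0, -0.0]
ft_force: [0.9, 0.3, -0.3]
width: 0.0873
grip_force: 0.0
```

Emit:
step_arm:
  delta_pos:
    - [-0.185,-0.99,0]
    - [0,0,0]
    - [0,0,0]
  turn: [0.03,0,0]

```text
time: 29.65
ee_pos: [0.5647, -0.3321, 0.1301]
eef_rot: [0.532, 0.847, 0.0, -0.0]
ft_force: [0.5, 0.3, -0.3]
width: 0.087
grip_force: 0.0
```

Run:
```python
from h import *
s=read_state()
c,P,r=lid(.055,13,[.5649,-.3315],.005);save(c,"w4")
go(s,r,.025,2.021)
```

```text
lid 3863 [ 0.5652 -0.3326] [0.0556 0.0438] 26.1 0.05604410342871867
t 29.65 tcp [ 0.5647 -0.3321  0.1301] yaw 2.02 j [ 0.87  0.52 -0.57  1.46  0.29  1.24  0.72] w 0.08695686270552686 units [ 0.02 -0.02 -4.2 ] turn 0.01
```

View pics/w4.png

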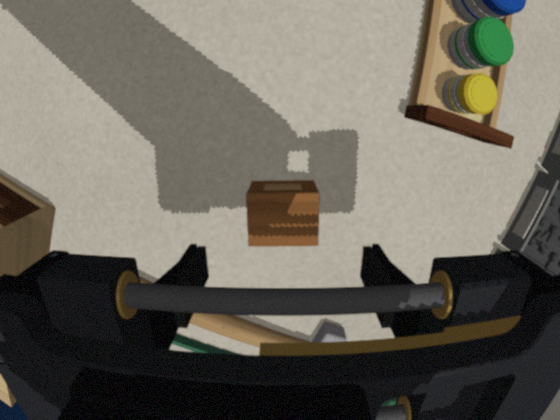

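The block is squarely between the fingers: top face at columns 247–318, rows 193–245. Gripping it.

Emit:
step_arm:
  delta_pos:
    - [0,-0.01,-0.8]
    - [0,0,-1]
    - [0,0,-1]
    - [0,0,-0.9]
    - [0,0,-0.5]
    - [0,0,0]
  turn: [0,0,0,0,0,0]

```text
time: 30.3
ee_pos: [0.5644, -0.3307, 0.0241]
eef_rot: [0.531, 0.847, 0.0, -0.002]
ft_force: [0.0, 0.2, -1.1]
width: 0.0867
grip_force: 0.0
```

Emit:
step_arm:
  delta_pos:
    - [0,0,0]
    - [0,0,0]
    - [0,0,0]
    - [0,0,0]
    - [0,0,0]
    - [0,0,0]
    - [0,0,0]
  turn: [0,0,0,0,0,0,0]
  grip: 1
  newtons: 20

```text
time: 31.0
ee_pos: [0.5652, -0.3324, 0.0263]
eef_rot: [0.532, 0.847, -0.0, 0.0]
ft_force: [-1.4, -0.4, 4.5]
width: 0.056
grip_force: 20.0
```

Run:
```python
from h import *
s=read_state();go(s,C-.105*u,.0297);print(s["grip_force"])
```

```text
t 31.0 tcp [ 0.5652 -0.3324  0.0263] yaw 2.021 j [ 0.85  0.63 -0.53  1.54  0.35  1.07  0.68] w 0.056046034743098355 units [ 1.79 15.14  0.14] turn -1.59
19.99993884935975
```

Emit:
step_arm:
  delta_pos:
    - [0,0,0.6]
    - [0,0,1]
    - [0,0,1]
    - [0,0,1]
    - [0,0,0.6]
    - [0.112,0.946,0]
    - [0.112,0.946,0]
    - [0.112,0.946,0]
    - [0.112,0.946,0]
    - [0.112,0.946,0]
    - [0.112,0.946,0]
    - [0.112,0.946,0]
  turn: [0,0,0,0,0,-0.1,-0.1,-0.1,-0.1,-0.1,-0.1,-0.1]

```text
time: 32.2
ee_pos: [0.5845, -0.1656, 0.131]
eef_rot: [0.567, 0.824, 0.0, -0.0]
ft_force: [0.4, -0.3, -0.9]
width: 0.0558
grip_force: 20.0
```

Emit:
step_arm:
  delta_pos:
    - [0.112,0.946,0]
    - [0.112,0.946,0]
    - [0.112,0.946,0]
    - [0.112,0.946,0]
    - [0.112,0.946,0]
    - [0.112,0.946,0]
    - [0.112,0.946,0]
    - [0.112,0.946,0]
    - [0.112,0.946,0]
    - [0,0,0]
    - [0,0,0]
  turn: [-0.1,-0.1,-0.1,-0.1,-0.1,-0.1,-0.1,-0.1,-0.09,0,0]

```text
time: 33.3
ee_pos: [0.6097, 0.0465, 0.1308]
eef_rot: [0.609, 0.793, -0.0, -0.0]
ft_force: [0.1, 0.2, -0.8]
width: 0.0557
grip_force: 20.0
```

Emit:
step_arm:
  delta_pos:
    - [0,0,-0.8]
    - [0,0,-1]
    - [0,0,-0.8]
    - [0,0,0]
    - [0,0,0]
  turn: [0,0,0,0,0]

```text
time: 33.8
ee_pos: [0.6099, 0.0452, 0.0662]
eef_rot: [0.61, 0.792, -0.0, -0.0]
ft_force: [0.0, -0.2, 0.1]
width: 0.0559
grip_force: 20.0
```

Run:
```python
from h import *
s=read_state();go(s,C-.105*u,.0315);print(s["grip_force"],s["ft_force"]);save(camera("scene"),"s1")
```

```text
t 33.8 tcp [0.6099 0.0452 0.0662] yaw 1.829 j [ 0.36  0.52 -0.65  1.64  0.34  1.1  -0.13] w 0.05588803929409148 units [ 0.    0.04 -1.39] turn 0.01
20.000083821360022 [ 0.02039999 -0.2205536   0.10492628]
```

View pics/s1.png

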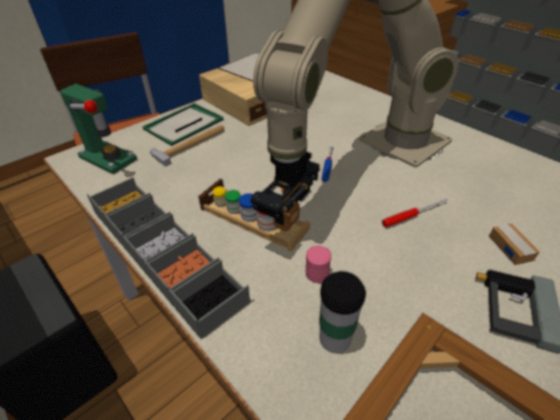

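The tins stand in order at (220,193) to (268,222), with the block held above the remaining gap at about (290,215). Lowering, releasing and backing off.

Emit:
step_arm:
  delta_pos:
    - [0,0.03,-0.6]
    - [0,0,-0.5]
    - [0,0,-0.3]
    - [0,0,0]
    - [0,0,0]
  turn: [0,0,0,0,0]

```text
time: 34.35
ee_pos: [0.6096, 0.047, 0.0303]
eef_rot: [0.61, 0.793, -0.0, -0.0]
ft_force: [0.1, -0.1, -0.9]
width: 0.056
grip_force: 20.0
```

Emit:
step_arm:
  delta_pos:
    - [0,0,0]
    - [0,0,0]
    - [0,0,0]
    - [0,0,0]
    - [0,0,1]
    - [0,0,1]
    - [0,0,1]
    - [0,0,1]
    - [0,0,1]
    - [0,0,0]
  turn: [0,0,0,0,0,0,0,0,0,0]
  grip: 0

```text
time: 35.35
ee_pos: [0.6117, 0.0474, 0.1596]
eef_rot: [0.61, 0.793, 0.002, 0.002]
ft_force: [-0.2, -0.1, -0.4]
width: 0.0874
grip_force: 0.0
```

Emit:
step_arm:
  delta_pos:
    - [-0.2,0.9,0.5]
    - [-0.2,0.9,0.5]
    - [-0.2,0.9,0]
    - [-0.2,0.9,0]
    - [-0.2,0.9,0]
    - [-0.2,0.9,0]
    - [-0.2,0.9,0]
    - [-0.2,0.9,0]
    - [0,0,0]
    - [0,0,0]
  turn: [0,0,0,0,0,0,0,0,0,0]

```text
time: 36.35
ee_pos: [0.5696, 0.2271, 0.1803]
eef_rot: [0.609, 0.793, -0.0, -0.0]
ft_force: [0.6, -0.0, 0.6]
width: 0.0869
grip_force: 0.0
```

Run:
```python
from m import *
c=camera("top");cv2.imwrite("pics/f.png",cv2.resize(c["image"][120:300,200:420],None,fx=3,fy=3)[:,:,::-1])
P=cloud(c);K=c["mtx"];V=c["view"];g={}
for k,z,y in(("yellow",.053,.112),("green",.061,.064),("blue",.069,.013),("red",.077,-.046),("block",.06,-.105)):
    p=V[:3,:3]@np.r_[C+y*u,z]+V[:3,3];g[k]=(int(round(K[0,0]*p[0]/-p[2]+K[0,2])),int(round(K[1,1]*-p[1]/-p[2]+K[1,2])))
for k,r in tins(c,g,0).items(): d=np.array(r[0])-C;print(k,"tray y,x",np.round([d@u,d@ex],4))
```

```text
yellow [ 31 125 169] ctr [ 0.6657 -0.1644] size [0.0331 0.0354] ang 3.8 z 0.0537 px ((364.5, 168.5), 8.860122680664062)
green [ 66 100 145] ctr [ 0.653  -0.1178] size [0.0358 0.0374] ang 45.9 z 0.0615 px ((342.43548583984375, 173.30645751953125), 9.653435707092285)
blue [110 130 153] ctr [ 0.6397 -0.0688] size [0.0448 0.0445] ang 0.3 z 0.0697 px ((317.8548278808594, 179.14515686035156), 11.891145706176758)
red [  2 156 162] ctr [ 0.6259 -0.0117] size [0.0563 0.0539] ang 1.0 z 0.0775 px ((289.20672607421875, 185.13941955566406), 14.191940307617188)
block [ 14 121 124] ctr [0.6104 0.0471] size [0.0563 0.0438] ang 15.0 z 0.0603 px ((261.0, 193.0), 17.02948570251465)
yellow tray y,x [ 1.128e-01 -1.000e-04]
green tray y,x [ 0.0644 -0.0004]
blue tray y,x [ 0.0136 -0.0007]
red tray y,x [-0.045   0.0005]
block tray y,x [-0.1058  0.0007]
```

View pics/f.png

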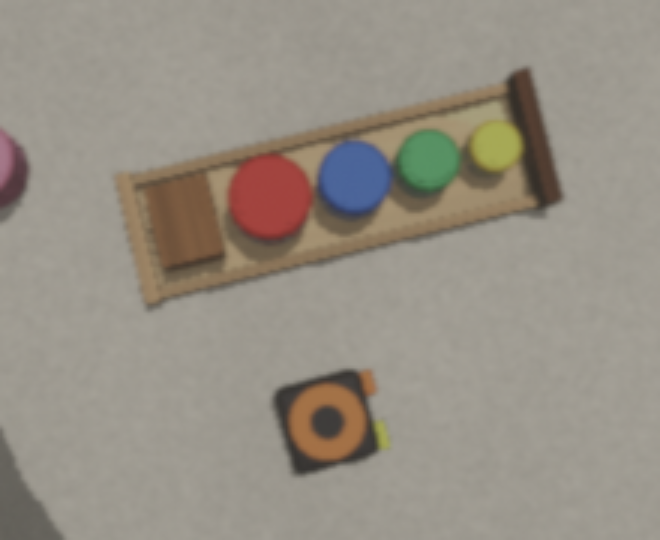

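The row runs yellow (496,146), green (428,160), blue (354,177), red (270,196), block (185,222). All stand on the floor at the right heights and the tape has not moved. Handing in.

```bash
python3 -c "
from bench import *
print(close_job())"
```

```text
the job is handed in; nothing more can be done
None
```

The job is handed in at about 36 s: the last top view showed the four tins upright in size order from the front board, the block standing across the gap by the back board, all within tolerance, and the tape not moved; no verdict was returned.

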